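Draw the empty wire reel off a bent holder rod

ROBOT

A 6-joint arm with a two-finger parallel gripper is mounted at the origin on the work surface. World frame = base frame: x ahead of the robot, y to its left, z up, the work surface at z = 0. Lengths are in m, angles in degrees, forces in N, time in s.
With the tool pointing down it reaches from about 0.275 to 0.825 m from the base axis. Payload 4.9 kg.
Tool frame: the origin (TCP) lies at the very end of the fingers, on their centre line; the grasp point (between the pads) lies 19 mm behind it; z points along the fingers, y is the line along which they close (so a half turn about z gives the same grasp; the last joint's range is limited). The gripper opens to 85 mm and grips with 20 to 120 N. Pads are 22 mm wide; open, the fingers measure 114 mm over their backs; the gripper's body (76 mm by 85 mm) begins 54 mm behind the grasp point. The pads swing forward as they close: fully open they stand 13 mm farther back than shut.
Start: joints at [60.035, 18.69, -11.035, 60.275, 0, 82.311], TCP at [0.208, 0.509, 0.202] pointing down, gripper open.
Joint ranges: [-152.03, 152.03], [-55.5, 102.48], [-74.3, 77.21], [-110.64, 120.58], [-84.22, 78.4], [-180, 180]. Speed limits (degrees/s): [147.25, 147.25, 180, 180, 180, 180].

INTERFACE

Orientations are given as [roll, pitch, yaw] about the fixed x, y, z axes, in that order (R = Rz(yaw) Ry(pitch) Rx(roll)).
In Python, from station import state, read_camera, job_done gives the robot as it stands.
- The arm moves only by the tool arm_command, never from a script. Its argument "rows" is a list of rows, each a list of 5 numbers: the shift along the tool's x, y, z in mm, then the turn about the tool's z in degrees, then the opening in per cent of the stroke, from 0 (shut) to 100 (fully open). In form: [[x, y, z, roll, jaw], ...]. A call has 1 to 12 rows; each row shifts and turns the commanded pose from where the row before left it, along the tool's axes as they then stand; what a row does not reach is not made up. A row lasts 1/12 s, in which the tool goes at most 41.7 mm and 7.16 degrees, less where a joint would pass 70% of its speed; a pose out of reach is approached as far as the arm can. A call is refused whole if a number of a shift passes 41.7 or a number of a turn 7.16, either way. A call with a gripper value outside its range is refused whole. The fingers move at their own pace and stop on an object; "squeeze" is the grip in N (left out, the last holds). Time passes only in rows, so rows that do not move let the fingers close. It gives the time, the measured TCP pose, the force, the opening and the grip force at its end, in the units of the state.
- state(): the state, without advancing time (a new reading comes with each control period).
- read_camera(name): name is "scene" or "top" or "wrist"; returns a dict with "frame" (420x560x3 uint8, red, green, blue), "z_map" (420x560 float32, m along the optical axis (not along the pixel's ray), 0 where there is no reading), "K" (3x3 intrinsics, pixels), "world_to_cam" (4x4, takes a point from world to camera coordinates); the wrist camera has in their place "T_tool_cam" (4x4, takes a point from camera to tool coordinates, whose origin is the TCP and whose axes are the flange's). Camera axes: x right, y down, z forward; pixel columns grow to the right and rows downward; lengths in m; the calibration is good to about 2 mm. A picture is of the moment at which its call begins: read the wrist's pose just before it.
- job_done(): hands the job in; it is judged then, once.
The state is a dict: "time": time; "joints": joint angles; "qvel": joint speeds; "joint_torque": joint torques, N m; "tcp_pos": TCP position; "tcp_rot": TCP orientation; "ft_force": force on the tool from outside, world axes, zero at the start; "moment": the same for the moment, N m; "finger_gap": finger opening in m; "grasp_force": force on a finger pad.
Only numpy, scipy, OpenCV 4.12 (cv2) and the standard library are available. Lean on these libraries where they do the work, as an engineer would, in place of code of your own. Each camera call takes 0.05 s, during which the arm holds its last target. There are 200 camera calls.

TASK

The steel wire reel on the bench holder is empty: feel your way along the rod, which has been knocked out of true, and draw the reel off its open end, easing it over the little nib at the tip without straining the slim rod. Then stand the reel on its rims in the free bay of the wooden reel rack. Set it down gently, and leave the two reels already in the rack and the jar as they are.

Things in the scene. Friction and masses are not known exactly. Their poses are not given: they have to be found in the camera images.
- holder: Dark steel reel holder screwed to the table: base plate 150 x 90 x 10 mm, square post 24 mm thick, clamp block on top, and a round steel rod fixed in the clamp, its other end open. Origin on the table under the post's axis (plate from 45 mm behind it to 105 mm in front); x points along the rod's root towards its open end, z up. Keep all pressing and pulling on holder and rod below 8 N, all touches summed.
- rod_root (a point): On the post's axis at the rod's height, 150 mm up; axes as the holder's. Rod 12 mm thick; it leaves a fixed black sleeve (20 mm thick) 40 mm from here and runs level along x to 92 mm; from there to the open tip, 197 mm from here, it is straight but bent off: up to 5.2 degrees left or right and 0 to 4.6 degrees up, not measured. Over its last 6 mm a round nib stands 1.5 mm proud on top (13.5 mm over both).
- clamp_top (a point): Centre of the top of the holder's clamp block (30 x 32 x 30 mm), 165 mm above the table; a round nut 16 mm in diameter and 5 mm high stands on it.
- reel: Empty steel reel on the rod, 220 to 325 g: two flanges 64 mm in diameter, 3 mm thick, 32 mm apart inside (38 mm over all), core 28 mm in diameter, bore 15 mm right through (3 mm play on the rod). Origin at its centre, x along the bore, at first towards the rod's open end. It hangs loose with the bore's top on the rod, its centre 61 to 71 mm from the post's axis.
- rack: Wooden reel rack fixed to the table: board 110 x 161 x 12 mm, two dowels 10 mm thick along y (axes at x = -20 and +20 mm, 17 mm above the table), four dividers along x, 5 mm thick, 90 mm long, tops 40 mm above the table, that part it into three bays 47 mm wide, centred at y = -52, 0 and +52 mm. Origin under the board's centre. empty_a and empty_b take two bays, the third is free.
- bays (a point): Centre of a reel standing in the rack's middle bay (48 mm above the table; the other bays 52 mm along y either way), axes as the rack's. A reel stands with both rims between the two dowels, its bore along y.
- empty_a: Steel reel of the same shape standing in one bay of the rack; origin at its centre, x along its bore. Leave it.
- empty_b: Steel reel of the same shape standing in another bay of the rack; origin at its centre, x along its bore. Leave it.
- jar: Glass jar with an aluminium lid, 60 mm in diameter, 75 mm high, on the table near the robot; origin at the centre of its underside. Leave it.
There are look-alikes about, which are no part of the job. What is meant by the rack is not green or red, and is the larger of those in its own colour.

How it is judged:
By the outcome, as a careful person would: the job done as asked, in the order asked, and still so for the second after the job is handed in, with the robot touching nothing.
It also fails if it takes over 69 s, if anything falls off the work surface, if the arm or the gripper's body presses on something with over 40 N, if the wrist force passes 120 N, or if a joint passes its speed limit or range.

## Working session

There is one attempt and no reset: what is moved stays moved. The work goes in short steps, Python scripts to look and compute and a tool call to move; the robot and the scene stay as the last step left them, time stands still between calls to the robot, and variables do not carry over. Pictures are saved under pics/ and viewed, at most 10 in all, crops included, and the job is handed in when it is done.

Besides the shell and the picture viewer there is one more tool, called as name(argument=value, ...), one argument or row to a line, values as JSON. arm_command: Moves the arm, as the interface text tells. Its arguments: {"type":"object","properties":{"rows":{"type":"array","items":{"type":"array","items":{"type":"number"}}},"squeeze":{"type":"number"}},"required":["rows"]}

```bash
mkdir -p pics; ls
python3 - <<'E'
from station import state, read_camera
import cv2,numpy as np
s=state();print(s)
a=[]
for n in("scene","top"):
    d=read_camera(n);np.savez(f"{n}.npz",**d);cv2.imwrite(f"pics/{n}0.png",d["frame"][:,:,::-1]);print(n,d["K"],d["world_to_cam"])
d=read_camera("wrist");print(d["T_tool_cam"],d["K"])
E
```

```text
pics
{'time': 0.0, 'joints': array([ 6.00339633e+01,  1.87323771e+01, -1.10919040e+01,  6.02753175e+01,
       -2.08959684e-03,  8.23123189e+01]), 'qvel': array([ 0.0333954 ,  0.03667707,  0.03258443, -0.0789976 , -0.0744672 ,
        0.07403631]), 'joint_torque': array([ 1.30285694e-03, -4.43395400e+01,  2.62444299e+01,  1.52886490e-02,
        2.18022265e-04,  1.98888483e-05]), 'tcp_pos': array([0.20817549, 0.50839167, 0.20160068]), 'tcp_rot': array([-1.79901017e+02, -1.12527921e-02,  1.57721636e+02]), 'ft_force': array([ 0.25666977, -0.15097198,  0.32166704]), 'moment': array([ 0.01608364, -0.03008619, -0.0174218 ]), 'grasp_force': 0.0, 'finger_gap': 0.08522782348365138}
scene [[431.20748733   0.         282.29666086]
 [  0.         431.20748733 209.32876509]
 [  0.           0.           1.        ]] [[ 0.3938321   0.91912395 -0.01036498 -0.16997076]
 [ 0.4961707  -0.2220677  -0.83934532 -0.12322696]
 [-0.77376412  0.32541834 -0.54349977  1.49177657]
 [ 0.          0.          0.          1.        ]]
top [[405.0129963    0.         283.85346381]
 [  0.         405.0129963  211.07347517]
 [  0.           0.           1.        ]] [[ 0.02801322 -0.99958227 -0.0071091  -0.02999414]
 [-0.99622166 -0.02733276 -0.08243373  0.470039  ]
 [ 0.08220498  0.00939147 -0.99657119  1.16218123]
 [ 0.          0.          0.          1.        ]]
[[-1.30259682e-03 -9.60409531e-01 -2.78589010e-01  6.98258874e-02]
 [ 9.99999128e-01 -1.19076321e-03 -5.70644711e-04 -6.16724756e-04]
 [ 2.16319074e-04 -2.78589511e-01  9.60410244e-01 -1.71884467e-01]
 [ 0.00000000e+00  0.00000000e+00  0.00000000e+00  1.00000000e+00]] [[294.56417497   0.         282.46258374]
 [  0.         294.56417497 208.86006274]
 [  0.           0.           1.        ]]
```

View pics/scene0.png

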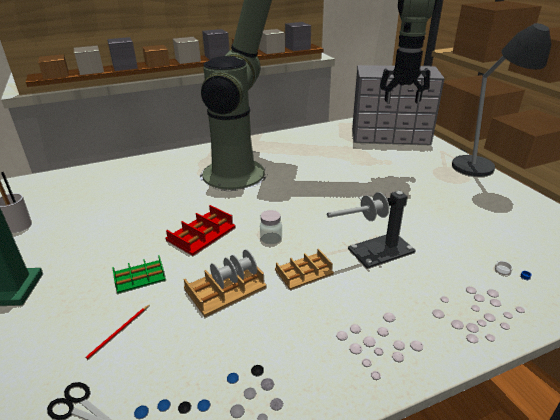

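View pics/top0.png

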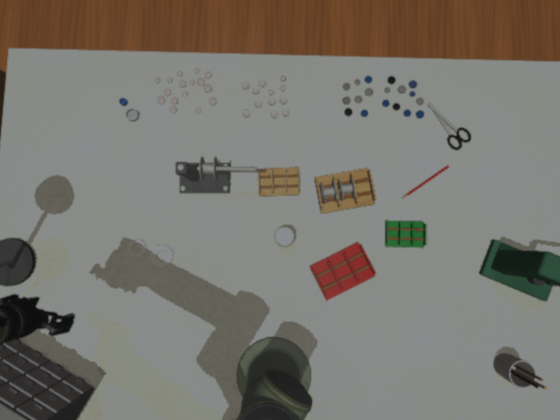

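The scene shows the holder at (395,225) with its rod pointing left, and the larger wooden rack at (225,285) with two reels. In the top view the holder is at (200,170) with the rod running right to about (270,168), the rack is at (345,190), and its right bay looks free.

```bash
cat > h.py <<'E'
import numpy as np,cv2
from scipy.spatial.transform import Rotation as R
def load(n): 
    return dict(np.load(n+".npz"))
def cloud(d,T=None):
    z=d["z_map"];v,u=np.mgrid[:z.shape[0],:z.shape[1]];K=d["K"]
    P=np.stack([(u-K[0,2])/K[0,0]*z,(v-K[1,2])/K[1,1]*z,z],-1)
    M=np.linalg.inv(d["world_to_cam"]) if T is None else T
    return P@M[:3,:3].T+M[:3,3]
def tool(s):
    M=np.eye(4);M[:3,:3]=R.from_euler("xyz",s["tcp_rot"],degrees=True).as_matrix();M[:3,3]=s["tcp_pos"];return M
def rect(xy):
    c,sz,a=cv2.minAreaRect((xy*1000).astype(np.float32));return np.round(c,1),np.round(sz,1),round(a,1)
E
python3 - <<'E'
from h import *
d=load("top");P=cloud(d);f=d["frame"];hsv=cv2.cvtColor(f,cv2.COLOR_RGB2HSV)
def reg(u0,u1,v0,v1):
    m=np.zeros(f.shape[:2],bool);m[v0:v1,u0:u1]=1;return m
z=P[...,2]
m=reg(170,240,150,200)&(hsv[...,2]<90)&(z<.03)&(z>.003);print("plate",m.sum(),rect(P[m][:,:2]),np.median(z[m]))
m=reg(170,200,150,200)&(z>.13);print("clamp",m.sum(),rect(P[m][:,:2]),np.median(z[m]))
m=reg(305,385,160,220)&(z>.006)&(z<.06)&(hsv[...,1]>90)
n,l,st,c=cv2.connectedComponentsWithStats(m.astype(np.uint8));k=1+np.argmax(st[1:,4]);m=l==k
print("rack",m.sum(),rect(P[m][:,:2]))
m=reg(305,385,160,220)&(z>.055);print("reels",m.sum(),rect(P[m][:,:2]),z[m].max())
m=reg(200,290,155,180)&(z>.13)
q=P[m];print(rect(q[:,:2]))
for y in np.arange(.02,.24,.01):
    t=q[abs(q[:,1]-y)<.005]
    if len(t):print(round(y,3),len(t),t[:,0].min().round(4),t[:,0].max().round(4),np.round(np.median(t,0),4),t[:,2].max().round(4))
for u in range(310,385,4): print(u,np.round(P[175:205:5,u,2]*1000),end=';')
m=reg(265,305,220,250)&(z>.06);print("jar",P[m].mean(0))
for n,b in(("top",(165,145,385,220)),("scene",(170,180,430,320))):
    g=load(n)["frame"][b[1]:b[3],b[0]:b[2],::-1];cv2.imwrite(f"pics/{n}c.png",cv2.resize(g,None,fx=3,fy=3,interpolation=2))
E
```

```text
plate 833 (array([573. , 221.3]), array([103.8, 146.5]), 1.7) 0.009641470409795572
clamp 281 (array([490.9, 110.3]), array([357.9,  59.6]), 59.2) 0.16261547084012262
rack 1458 (array([ 537.3, -191.6]), array([107.4, 159.8]), 12.0)
reels 343 (array([ 485.3, -104.7]), array([ 87.2, 256.7]), 36.8) 1.1967301657997422
(array([509.8,  68.8]), array([315.8, 109.8]), 54.6)
0.06 16 0.5608 0.5689 [0.5649 0.0607 0.1613] 0.1642
0.07 14 0.5607 0.5686 [0.5643 0.0699 0.1618] 0.1638
0.08 16 0.5609 0.5719 [0.5655 0.0802 0.16  ] 0.1657
0.09 20 0.5605 0.5714 [0.5654 0.0894 0.1598] 0.1639
0.1 20 0.5603 0.5713 [0.5655 0.1    0.1583] 0.1622
0.11 20 0.5602 0.571 [0.5653 0.1104 0.1583] 0.1616
0.12 19 0.5599 0.5715 [0.565  0.1198 0.1574] 0.1627
0.13 16 0.5607 0.5711 [0.5659 0.1303 0.1568] 0.162
0.14 19 0.5598 0.5707 [0.5649 0.1397 0.1551] 0.161
0.15 17 0.5605 0.5702 [0.565  0.1484 0.1562] 0.1617
0.16 74 0.5373 0.5955 [0.5632 0.1641 0.1556] 0.1818
0.17 42 0.5412 0.5964 [0.5683 0.1672 0.1629] 0.1807
0.18 42 0.5521 0.5771 [0.5624 0.1795 0.16  ] 0.165
0.19 44 0.5518 0.5774 [0.5629 0.1897 0.1596] 0.1641
0.2 81 0.5363 0.5966 [0.5629 0.1991 0.161 ] 0.1782
310 [ 2. -2.  0. -4. -3. -2.];314 [-0.  8.  1.  0. -2.  0.];318 [ 1.  9. 12. 43. 38. 19.];322 [ 0. 12. 15. 81. 62. 37.];326 [13. 14. 16. 59. 57. 26.];330 [11. 13. 20. 58. 57. 23.];334 [11. 43. 78. 72. 60. 33.];338 [10. 64. 50. 27. 14. 37.];342 [10.  8. 51. 62. 74. 55.];346 [13.  8. 56. 63.  6. 12.];350 [32. 50. 64. 58. 21. 13.];354 [10. 15. 38. 78. 73. 18.];358 [13. 19.  7. 15. 21. 10.];362 [17. 21.  9. 11. 18.  9.];366 [13. 20. 12. 13. 15. 15.];370 [40. 42. 25. 13. 12. 16.];374 [ 0.000e+00  1.000e+00  1.197e+03 -1.000e+00  4.100e+01  3.700e+01];378 [  -2.    2.    0.   -0.    4. 1197.];382 [-1. -0. -4.  1.  4.  2.];jar [ 0.3955983  -0.01923671  0.10575691]
```

View pics/scenec.png

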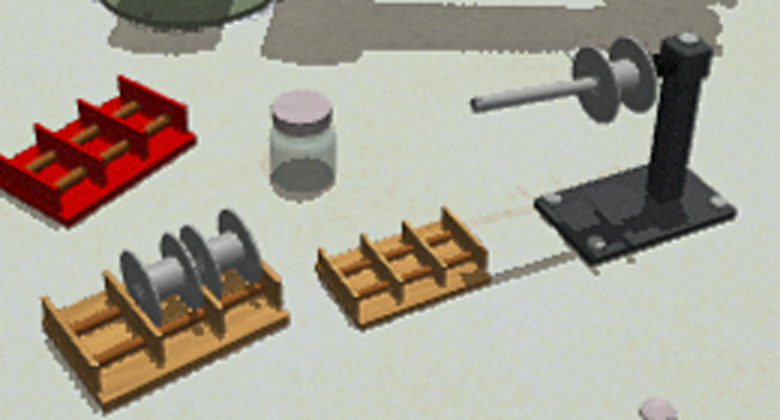

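The scene crop shows that the rack's free bay is the left one, on the −y side (about (80,350)). The rod runs left to its tip at (475,103). Next I'll move the wrist camera above the holder for a finer survey.

arm_command(
  rows=[
    [0, 0, -4, 6.8, 100],
    [0, 0, -4, 6.8, 100],
    [0, 0, -4, 6.8, 100],
    [0, 0, -4, 6.8, 100],
    [0, 0, -4, 6.8, 100],
    [0, 0, -4, 6.8, 100],
    [0, 0, -4, 6.8, 100],
    [0, 0, -4, 6.8, 100],
    [0, 0, -4, 6.8, 100],
    [0, 0, -4, 6.8, 100],
  ],
)

```text
time: 0.98
tcp_pos: [0.2083, 0.5087, 0.2422]
tcp_rot: [-180.0, 0.0, 89.4]
ft_force: [0.2, 0.0, -0.8]
finger_gap: 0.0853
grasp_force: 0.0
```

arm_command(
  rows=[
    [-32, 23, 0, 0, 100],
    [-32, 23, 0, 0, 100],
    [-32, 23, 0, 0, 100],
    [-32, 23, 0, 0, 100],
    [-32, 23, 0, 0, 100],
    [-32, 23, 0, 0, 100],
    [-32, 23, 0, 0, 100],
    [-32, 23, 0, 0, 100],
    [-32, 23, 0, 0, 100],
    [-32, 23, 0, 0, 100],
    [-32, 23, 0, 0, 100],
    [-26, 17, 0, 0, 100],
  ],
)

```text
time: 1.98
tcp_pos: [0.478, 0.1272, 0.2422]
tcp_rot: [180.0, 0.0, 89.6]
ft_force: [-0.3, 0.1, -0.4]
finger_gap: 0.0856
grasp_force: 0.0
```

arm_command(
  rows=[
    [0, 0, 0, 0, 100],
    [0, 0, 0, 0, 100],
    [0, 0, 0, 0, 100],
  ],
)

```text
time: 2.23
tcp_pos: [0.476, 0.1298, 0.242]
tcp_rot: [-179.9, -0.0, 89.7]
ft_force: [0.3, 0.8, -0.0]
finger_gap: 0.0853
grasp_force: 0.0
```

```bash
cat > look.py <<'E'
import sys
from station import state,read_camera
from h import *
n=sys.argv[1]
s=state();d=read_camera("wrist");T=tool(s)@d["T_tool_cam"]
np.savez(n+".npz",T=T,**d);cv2.imwrite(f"pics/{n}.png",d["frame"][:,:,::-1])
print(s["time"],s["tcp_pos"],s["tcp_rot"],s["ft_force"])
E
python3 look.py w1
```

```text
2.2333 [0.47601101 0.12984583 0.24201129] [-1.79923291e+02 -1.83545120e-02  8.97044046e+01] [ 0.32726816  0.82306402 -0.03738337]
```

View pics/w1.png

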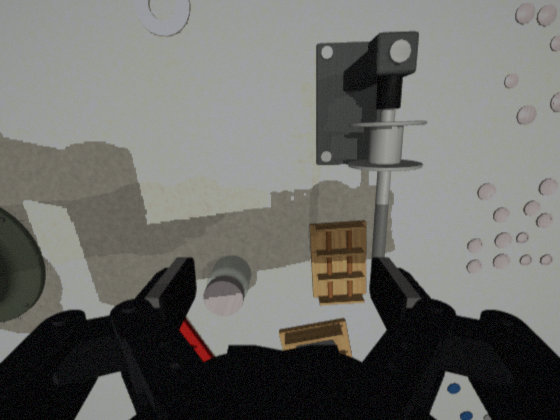

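The wrist view shows the clamp nut at (400,50), the reel flanges at v 123 and 165, and the rod at u≈383, with its tip hidden behind the right finger. I'll centre the tool over the rod so the tip shows between the fingers.

arm_command(
  rows=[
    [-5, 29, 0, 0, 100],
    [-5, 29, 0, 0, 100],
    [-5, 29, 0, 0, 100],
    [0, 0, 0, 0, 100],
    [0, 0, 0, 0, 100],
    [0, 0, 0, 0, 100],
  ],
)

```text
time: 2.78
tcp_pos: [0.5622, 0.1155, 0.242]
tcp_rot: [-179.9, -0.0, 89.8]
ft_force: [-0.3, -0.8, 1.0]
finger_gap: 0.0854
grasp_force: 0.0
```

```bash
python3 look.py w2
python3 - <<'E'
from h import *
for n in("w1","w2"):
    d=load(n);P=cloud(d,d["T"]);f=d["frame"];hsv=cv2.cvtColor(f,cv2.COLOR_RGB2HSV);z=P[...,2];v=np.arange(420)[:,None]+0*z
    ok=(d["z_map"]>0.14)&(v<330)&(P[...,0]>.5)&(P[...,0]<.63)
    m=ok&(z>.005)&(z<.02)&(P[...,1]>.12)&(hsv[...,2]<110);print(n,"plate",m.sum(),rect(P[m][:,:2]),np.median(z[m]))
    m=ok&(P[...,1]>.225)&(z>.158)&(z<.168);print("clamp",m.sum(),rect(P[m][:,:2]),np.median(z[m]))
    m=ok&(P[...,1]>.225)&(z>.168)&(z<.174);print("nut",m.sum(),rect(P[m][:,:2]),np.median(z[m]))
    q=P[ok&(z>.135)&(z<.19)]
    for y in np.arange(.04,.24,.008):
        t=q[(abs(q[:,1]-y)<.004)]
        if len(t)>4:
            lo,hi=np.percentile(t[:,0],[2,98]);c=t[abs(t[:,0]-(lo+hi)/2)<.003]
            print(round(y,3),len(t),*np.round([lo*1e3,hi*1e3,(lo+hi)*500],1),np.round(np.median(c[:,2])*1e3,1),np.round(t[:,1].min()*1e3,1))
    m=ok&(z>.168)&(z<.19)&(P[...,1]<.225);t=P[m];h,e=np.histogram(t[:,1],bins=np.arange(.15,.22,.002));print("flange tops",[(round(e[i],3),h[i]) for i in range(len(h)) if h[i]>3])
E
```

```text
2.7833 [0.56223282 0.11547864 0.24201926] [-1.79903847e+02 -5.70218435e-03  8.98336030e+01] [-0.25087556 -0.79198913  0.98222788]
w1 plate 5617 (array([562.4, 220.9]), array([ 83.4, 149.1]), 1.5) 0.010262949933088628
clamp 1689 (array([564.9, 245.9]), array([32.4, 41.4]), 2.3) 0.16473655688124134
nut 394 (array([564.6, 251.3]), array([15.4, 15. ]), 44.7) 0.1702888622678261
0.08 65 560.9 571.7 566.3 162.0 77.6
0.088 102 560.8 571.4 566.1 161.6 84.0
0.096 115 561.1 571.5 566.3 161.1 92.0
0.104 112 561.0 572.0 566.5 160.4 100.1
0.112 112 561.0 571.4 566.2 159.7 108.1
0.12 119 561.1 571.7 566.4 159.0 116.1
0.128 120 561.2 571.9 566.5 158.3 124.1
0.136 116 561.3 571.9 566.6 157.8 132.1
0.144 124 561.2 572.2 566.7 157.1 140.1
0.152 124 561.4 572.5 566.9 156.6 148.1
0.16 137 536.1 579.2 557.7 179.0 156.1
0.168 724 537.9 594.2 566.1 162.9 164.0
0.176 307 553.3 578.9 566.1 162.3 172.0
0.184 322 553.0 578.6 565.8 162.5 180.0
0.192 330 552.7 578.0 565.3 162.2 188.0
0.2 439 535.5 589.9 562.7 162.2 196.1
0.208 169 557.8 571.3 564.5 156.2 204.2
0.216 253 556.1 573.7 564.9 159.7 212.0
0.224 263 555
[... 962 characters left out ...]

0.144 132 561.4 573.0 567.2 157.1 140.0
0.152 129 561.4 572.9 567.2 156.5 148.0
0.16 143 538.7 585.0 561.9 155.1 156.1
0.168 594 540.2 595.2 567.7 162.6 164.0
0.176 309 553.9 580.8 567.4 162.4 172.0
0.184 320 554.0 579.4 566.7 162.3 180.0
0.192 322 553.2 579.3 566.3 162.4 188.0
0.2 531 537.9 594.6 566.2 172.3 196.0
0.208 170 558.8 572.7 565.8 156.2 204.0
0.216 260 556.1 575.9 566.0 159.8 212.0
0.224 264 556.1 574.8 565.5 159.8 220.0
0.232 265 556.3 574.8 565.5 159.8 228.0
flange tops [(np.float64(0.162), np.int64(56)), (np.float64(0.164), np.int64(170)), (np.float64(0.166), np.int64(44)), (np.float64(0.196), np.int64(31)), (np.float64(0.198), np.int64(188)), (np.float64(0.2), np.int64(73))]
```

View pics/w2.png

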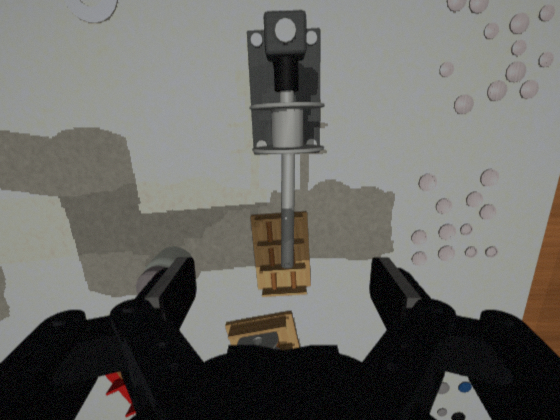

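The picture shows the rod at u≈288 with its tip at (288,268), and the reel flanges at v≈105 and 150. Measured values:
- **Rod root:** (565, 251) mm.
- **Bend:** about 4.4° up and 1.8° towards the robot.
- **Tip:** y≈54.5 mm.
- **Reel centre:** y≈181.5 mm.

Plan: put loose fingers between the flanges and push the reel past the bend so it settles to the slope by itself. Then grip it and draw it over the nib.

arm_command(
  rows=[
    [16, 1, 0, 0, 47],
    [17, 1, 0, 0, 47],
    [17, 1, 0, 0, 47],
    [16, 1.5, 0, 0, 47],
    [0, 0, 15, 0, 47],
    [0, 0, 15, 0, 47],
    [0, 0, 14, 0, 47],
    [0, 0, 0, 0, 47],
    [0, 0, 0, 0, 47],
    [0, 0, 0, 0, 47],
  ],
)

```text
time: 3.67
tcp_pos: [0.5682, 0.1806, 0.1996]
tcp_rot: [179.9, -0.0, 89.8]
ft_force: [0.2, -0.3, 0.9]
finger_gap: 0.0402
grasp_force: 0.0
```

```bash
python3 look.py w3
python3 - <<'E'
from h import *
d=load("w3");P=cloud(d,d["T"]);z=P[...,2]
ok=(d["z_map"]>0.05)&(P[...,0]>.52)&(P[...,0]<.61)
m=ok&(z>.172)&(z<.184)&(P[...,1]<.225)&(P[...,1]>.15);t=P[m];h,e=np.histogram(t[:,1],bins=np.arange(.15,.22,.002));print("flange tops",[(round(e[i],3),h[i],t[(t[:,1]>e[i])&(t[:,1]<e[i+1]),0].mean().round(4)) for i in range(len(h)) if h[i]>3])
E
```

```text
3.6667 [0.56821863 0.18060933 0.19956236] [ 1.79938819e+02 -1.33140702e-02  8.97579583e+01] [ 0.16136097 -0.25127226  0.87410269]
flange tops [(np.float64(0.162), np.int64(36), np.float64(0.561)), (np.float64(0.164), np.int64(216), np.float64(0.565)), (np.float64(0.166), np.int64(128), np.float64(0.5728)), (np.float64(0.198), np.int64(125), np.float64(0.5644)), (np.float64(0.2), np.int64(227), np.float64(0.5679))]
```

View pics/w3.png

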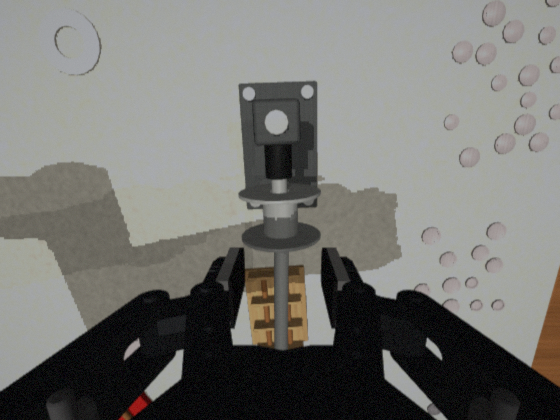

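The view shows both fingers clear of the reel, with the flanges at v≈193 and 237 and symmetric about u≈281. I'll nudge 2 mm towards the post and descend between the flanges.

arm_command(
  rows=[
    [2, -1, 6, 0, 47],
    [0, 0, 7, 0, 47],
    [0, 0, 7, 0, 47],
    [0, 0, 7, 0, 47],
    [0, 0, 0, 0, 47],
  ],
)

```text
time: 4.13
tcp_pos: [0.5662, 0.1819, 0.1692]
tcp_rot: [-179.8, 0.0, 89.7]
ft_force: [-0.3, -0.9, -1.4]
finger_gap: 0.0402
grasp_force: 0.0
```

arm_command(
  rows=[
    [0, 0, 7, 0, 47],
    [0, 0, 7, 0, 47],
    [0, 0, 8, 0, 47],
    [0, 0, 8, 0, 47],
    [0, 0, 8, 0, 47],
    [0, 0, 0, 0, 47],
  ],
)

```text
time: 4.63
tcp_pos: [0.5661, 0.1819, 0.1311]
tcp_rot: [-179.8, 0.0, 89.7]
ft_force: [-1.1, -0.3, -0.2]
finger_gap: 0.04
grasp_force: 0.0
```

arm_command(
  rows=[
    [0, 0, 0, 0, 42],
    [0, 0, 0, 0, 42],
  ],
)

```text
time: 4.8
tcp_pos: [0.5676, 0.1823, 0.1335]
tcp_rot: [180.0, -0.0, 89.7]
ft_force: [-1.1, 0.5, -1.4]
finger_gap: 0.0358
grasp_force: 0.0
```

arm_command(
  rows=[
    [-3, 0, 0, 0, 42],
    [-3, 0, 0, 0, 42],
    [-3, 0, 0, 0, 42],
    [-3, 0, 0, 0, 42],
    [-3, 0, 0, 0, 42],
    [-3, 0, 0, 0, 42],
  ],
)

```text
time: 5.3
tcp_pos: [0.5678, 0.1643, 0.1339]
tcp_rot: [179.9, -0.1, 89.7]
ft_force: [0.9, 3.3, 1.6]
finger_gap: 0.0357
grasp_force: 1.3
```

arm_command(
  rows=[
    [-3, 0, 0, 0, 42],
    [-3, 0, 0, 0, 42],
    [-3, 0, 0, 0, 42],
    [-3, 0, 0, 0, 42],
    [-3, 0, 0, 0, 42],
    [-3, 0, 0, 0, 42],
  ],
)

```text
time: 5.8
tcp_pos: [0.5672, 0.1459, 0.1333]
tcp_rot: [-180.0, -0.0, 89.7]
ft_force: [0.4, 2.6, 1.8]
finger_gap: 0.036
grasp_force: 1.3
```

arm_command(
  rows=[
    [-3, 0, -0.4, 0, 42],
    [-3, 0, -0.4, 0, 42],
    [-3, 0, -0.4, 0, 42],
    [-3, 0, -0.4, 0, 42],
    [-3, 0, -0.4, 0, 42],
    [-3, 0, -0.4, 0, 42],
    [-3, 0, -0.4, 0, 42],
    [0, 0, 0, 0, 42],
  ],
)

```text
time: 6.47
tcp_pos: [0.5672, 0.1244, 0.1362]
tcp_rot: [-180.0, 0.0, 89.7]
ft_force: [-0.1, 0.2, 0.1]
finger_gap: 0.0358
grasp_force: 0.0
```

```bash
python3 look.py w4
cat > fl.py <<'E'
import sys
from h import *
d=load(sys.argv[1]);P=cloud(d,d["T"]);z=P[...,2]
ok=(d["z_map"]>0.05)&(P[...,0]>.52)&(P[...,0]<.61)
m=ok&(z>.172)&(z<.195)&(P[...,1]<.225)&(P[...,1]>.02);t=P[m];h,e=np.histogram(t[:,1],bins=np.arange(.02,.22,.002))
for i in range(len(h)):
    if h[i]>5:
        w=t[(t[:,1]>e[i])&(t[:,1]<e[i+1])];print(round(e[i],3),h[i],w.mean(0).round(4),w[:,2].max().round(4),w[:,0].min().round(4),w[:,0].max().round(4))
E
python3 fl.py w4
```

```text
6.4667 [0.56717736 0.1243802  0.13623382] [-1.79999976e+02  4.46380764e-02  8.96804900e+01] [-0.06115999  0.17896143  0.09962407]
0.108 8 [0.5699 0.1098 0.1794] 0.1825 0.5495 0.5861
0.11 265 [0.5684 0.1113 0.1804] 0.1849 0.5491 0.5854
0.112 799 [0.5668 0.1126 0.1787] 0.193 0.5493 0.5855
0.114 53 [0.5692 0.115  0.1842] 0.1949 0.5494 0.5857
0.116 45 [0.5655 0.117  0.1847] 0.195 0.5495 0.5856
0.118 54 [0.5689 0.1189 0.1855] 0.195 0.5495 0.5856
0.12 56 [0.5669 0.121  0.184 ] 0.1947 0.5494 0.5857
0.122 51 [0.5679 0.1231 0.1843] 0.1939 0.5495 0.5857
0.124 52 [0.5683 0.1249 0.1835] 0.195 0.5495 0.5856
0.126 54 [0.5669 0.127  0.1848] 0.195 0.5495 0.5856
0.128 81 [0.5763 0.1293 0.185 ] 0.195 0.5495 0.5989
0.13 524 [0.566  0.1307 0.185 ] 0.195 0.5359 0.5992
0.132 57 [0.5722 0.1332 0.1855] 0.1947 0.5495 0.5925
0.134 644 [0.5673 0.1347 0.1845] 0.1949 0.543 0.5923
0.144 169 [0.5678 0.1455 0.1784] 0.1828 0.5445 0.589
0.146 635 [0.5666 0.1472 0.1773] 0.1829 0.544 0.5884
0.148 14 [0.5648 0.1481 0.1808] 0.1819 0.556 0.5721
```

View pics/w4.png

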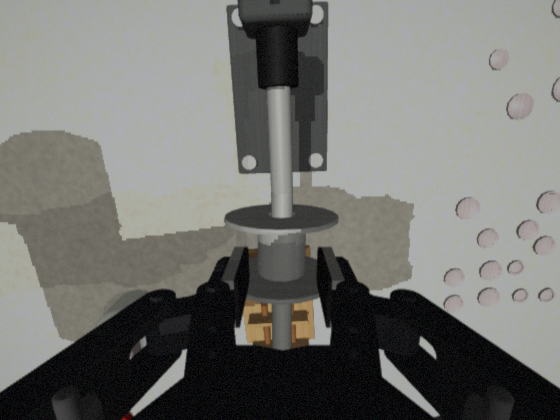

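The view shows the reel past the bend, with its flanges at v≈218 and 285, tilted to follow the slope. Forces stayed small. I'll push on loosely until it is close to the nib.

arm_command(
  rows=[
    [-3, 0, -0.2, 0, 42],
    [-3, 0, -0.2, 0, 42],
    [-3, 0, -0.2, 0, 42],
    [-3, 0, -0.3, 0, 42],
    [-3, 0, -0.2, 0, 42],
    [-3, 0, -0.2, 0, 42],
    [-3, 0, -0.2, 0, 42],
    [-3, 0, -0.3, 0, 42],
    [-3, 0, -0.2, 0, 42],
    [-3, 0, -0.2, 0, 42],
    [3, 0, 0, 0, 42],
    [0, 0, 0, 0, 42],
  ],
)

```text
time: 7.52
tcp_pos: [0.5671, 0.0982, 0.1384]
tcp_rot: [180.0, 0.0, 89.7]
ft_force: [-0.7, 0.6, 0.4]
finger_gap: 0.036
grasp_force: 0.0
```

```bash
python3 look.py w5;python3 fl.py w5 | awk '$2>100'; python3 -c "
from h import *
d=load('w5');cv2.imwrite('pics/w5c.png',cv2.resize(d['frame'][180:400,180:390,::-1],None,fx=2.5,fy=2.5))"
```

```text
7.5167 [0.56706549 0.09815703 0.13842941] [1.79994750e+02 1.96781168e-02 8.97105753e+01] [-0.7114606   0.62836433  0.43090435]
0.08 229 [0.5679 0.0814 0.1823] 0.1871 0.5483 0.5865
0.082 986 [0.5669 0.0827 0.1795] 0.1873 0.5485 0.5861
0.102 108 [0.5785 0.1034 0.1846] 0.1943 0.5378 0.599
0.104 428 [0.5644 0.1046 0.186 ] 0.195 0.5359 0.5991
0.108 553 [0.5659 0.1085 0.1847] 0.195 0.5428 0.5921
0.114 125 [0.5688 0.1155 0.1793] 0.1842 0.5429 0.5913
0.116 784 [0.5667 0.1173 0.1783] 0.1854 0.543 0.5913
```

View pics/w5c.png

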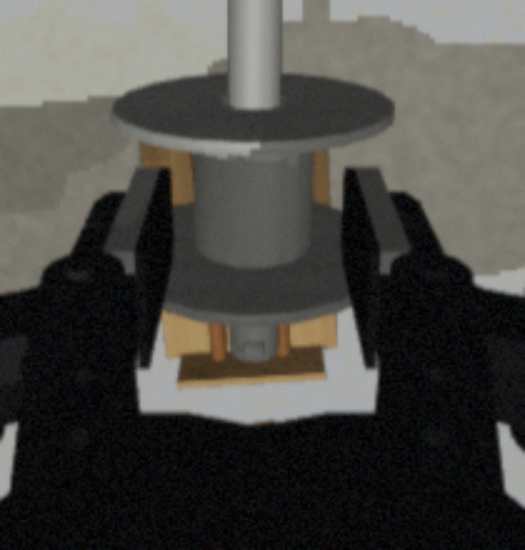

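The crop shows the reel just short of the tip, with the nib at (253,348) in the crop and the core centred between the pads. I'll lower 3 mm and close gently in steps, watching the force.

arm_command(
  rows=[
    [0, 0, 1.5, 0, 42],
    [0, 0, 1.5, 0, 38],
    [0, 0, 0, 0, 36],
    [0, 0, 0, 0, 35],
    [0, 0, 0, 0, 35],
  ],
  squeeze=20,
)

```text
time: 7.98
tcp_pos: [0.567, 0.0983, 0.1353]
tcp_rot: [-180.0, 0.0, 89.7]
ft_force: [0.1, -0.1, 0.7]
finger_gap: 0.03
grasp_force: 0.0
```

arm_command(
  rows=[
    [0, 0, 0, 0, 34],
    [0, 0, 0, 0, 33.5],
    [0, 0, 0, 0, 33],
  ],
  squeeze=20,
)

```text
time: 8.23
tcp_pos: [0.5671, 0.0982, 0.1354]
tcp_rot: [180.0, 0.0, 89.7]
ft_force: [0.3, 0.1, -0.3]
finger_gap: 0.0282
grasp_force: 0.0
```

arm_command(
  rows=[
    [0, 0, 0, 0, 32.5],
    [0, 0, 0, 0, 32],
  ],
  squeeze=20,
)

```text
time: 8.4
tcp_pos: [0.567, 0.0982, 0.1354]
tcp_rot: [180.0, -0.0, 89.7]
ft_force: [-0.3, 0.5, 0.2]
finger_gap: 0.0274
grasp_force: 0.0
```

arm_command(
  rows=[
    [0, 0, 0, 0, 31],
    [0, 0, 0, 0, 30],
    [0, 0, 0, 0, 30],
  ],
  squeeze=20,
)

```text
time: 8.65
tcp_pos: [0.567, 0.0982, 0.1354]
tcp_rot: [180.0, -0.0, 89.7]
ft_force: [-0.6, -0.8, -1.4]
finger_gap: 0.0259
grasp_force: 0.0
```

```bash
python3 look.py w6;python3 fl.py w6 | awk '$2>100'; python3 -c "
from h import *
from station import state
s=state();print(s['grasp_force'],s['finger_gap'])
d=load('w6');cv2.imwrite('pics/w6c.png',cv2.resize(d['frame'][180:400,180:390,::-1],None,fx=2.5,fy=2.5))
P=cloud(d,d['T'])
for v in range(230,300,8): print(v,[(u,*(P[v,u]*1000).round().astype(int)) for u in range(252,316,6)])
"
```

```text
8.65 [0.56702997 0.09823297 0.13539453] [ 1.79997470e+02 -1.29293359e-03  8.97207849e+01] [-0.56279122 -0.78190177 -1.38865721]
0.08 176 [0.568  0.0814 0.183 ] 0.1872 0.5539 0.5808
0.082 811 [0.5669 0.0828 0.1801] 0.1877 0.5539 0.5808
0.104 536 [0.566  0.1046 0.1847] 0.195 0.541 0.5938
0.108 622 [0.5673 0.1085 0.1845] 0.195 0.5481 0.587
0.114 134 [0.5683 0.1155 0.1794] 0.1839 0.5423 0.5913
0.116 819 [0.5667 0.1173 0.1784] 0.1848 0.5423 0.5913
0.0 0.025530480112312636
230 [(252, np.int64(553), np.int64(118), np.int64(171)), (258, np.int64(555), np.int64(117), np.int64(168)), (264, np.int64(558), np.int64(118), np.int64(171)), (270, np.int64(561), np.int64(117), np.int64(169)), (276, np.int64(564), np.int64(117), np.int64(170)), (282, np.int64(567), np.int64(117), np.int64(170)), (288, np.int64(570), np.int64(117), np.int64(170)), (294, np.int64(573), np.int64(117), np.int64(170)), (300, np.int64(576), np.int64(117), np.int64(170)), (306, np.int64(579), np.int64(117), np.int64(169)), (312, np.int64(582), np.int64(117), np.int64(170))]
238 [(252, np.int64(553), np.int64(117), np.int64(1
[... 3809 characters left out ...]
, np.int64(82), np.int64(163)), (306, np.int64(580), np.int64(81), np.int64(162)), (312, np.int64(580), np.int64(100), np.int64(193))]
294 [(252, np.int64(555), np.int64(99), np.int64(199)), (258, np.int64(555), np.int64(82), np.int64(172)), (264, np.int64(558), np.int64(83), np.int64(173)), (270, np.int64(561), np.int64(82), np.int64(172)), (276, np.int64(564), np.int64(82), np.int64(172)), (282, np.int64(567), np.int64(83), np.int64(172)), (288, np.int64(570), np.int64(82), np.int64(171)), (294, np.int64(573), np.int64(82), np.int64(171)), (300, np.int64(576), np.int64(82), np.int64(172)), (306, np.int64(580), np.int64(82), np.int64(171)), (312, np.int64(580), np.int64(97), np.int64(196))]
```

View pics/w6c.png

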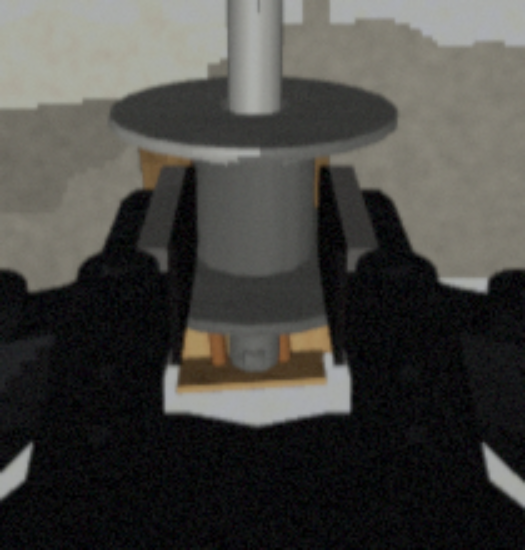

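The crop shows the pads beside the core at u≈190 and 325, yet there is no grip at a 25.5 mm gap, so the pads probably sit too high on the 28 mm core. I'll open, go 7 mm deeper and close again.

arm_command(
  rows=[
    [0, 0, 0, 0, 38],
    [0, 0, 0, 0, 38],
    [0, 0, 3.5, 0, 38],
    [0, 0, 3.5, 0, 38],
    [0, 0, 0, 0, 35],
    [0, 0, 0, 0, 33],
    [0, 0, 0, 0, 33],
  ],
  squeeze=20,
)

```text
time: 9.28
tcp_pos: [0.5667, 0.0982, 0.1282]
tcp_rot: [-180.0, 0.0, 89.7]
ft_force: [-0.9, 0.1, 0.2]
finger_gap: 0.029
grasp_force: 0.2
```

arm_command(
  rows=[
    [0, 0, 0, 0, 32],
    [0, 0, 0, 0, 31],
    [0, 0, 0, 0, 30.5],
  ],
  squeeze=20,
)

```text
time: 9.53
tcp_pos: [0.5668, 0.0982, 0.1284]
tcp_rot: [-180.0, 0.0, 89.7]
ft_force: [-1.4, 0.0, -0.1]
finger_gap: 0.0262
grasp_force: 7.3
```

arm_command(
  rows=[
    [0, 0, 0, 0, 29],
    [0, 0, 0, 0, 28],
  ],
  squeeze=20,
)

```text
time: 9.7
tcp_pos: [0.5668, 0.0982, 0.1284]
tcp_rot: [-180.0, 0.0, 89.7]
ft_force: [-2.1, -1.1, 1.1]
finger_gap: 0.0251
grasp_force: 20.9
```

arm_command(
  rows=[
    [0, 0, 0, 0, 25],
  ],
)

```text
time: 9.78
tcp_pos: [0.5668, 0.0982, 0.1284]
tcp_rot: [-180.0, -0.0, 89.7]
ft_force: [-3.2, 0.1, 1.2]
finger_gap: 0.025
grasp_force: 20.9
```

arm_command(
  rows=[
    [0, 0, 0, 0, 25],
  ],
)

```text
time: 9.87
tcp_pos: [0.5669, 0.0983, 0.1284]
tcp_rot: [-180.0, -0.0, 89.7]
ft_force: [-2.7, -0.6, 0.7]
finger_gap: 0.0251
grasp_force: 21.0
```

arm_command(
  rows=[
    [0, 0, 0, 0, 25],
  ],
)

```text
time: 9.95
tcp_pos: [0.5669, 0.0982, 0.1284]
tcp_rot: [-180.0, -0.0, 89.7]
ft_force: [-2.0, -0.8, 0.2]
finger_gap: 0.0249
grasp_force: 21.0
```

arm_command(
  rows=[
    [0, -0.5, 0, 0, 25],
  ],
)

```text
time: 10.03
tcp_pos: [0.5667, 0.0982, 0.1285]
tcp_rot: [180.0, -0.0, 89.7]
ft_force: [0.0, -0.1, 0.2]
finger_gap: 0.0251
grasp_force: 20.9
```

arm_command(
  rows=[
    [0, -0.5, -0.7, 0, 25],
  ],
)

```text
time: 10.12
tcp_pos: [0.5664, 0.0982, 0.129]
tcp_rot: [180.0, -0.0, 89.7]
ft_force: [-0.3, -0.5, -2.7]
finger_gap: 0.0251
grasp_force: 20.3
```

arm_command(
  rows=[
    [0, 0, -0.7, 0, 25],
  ],
)

```text
time: 10.2
tcp_pos: [0.566, 0.0982, 0.1296]
tcp_rot: [180.0, -0.0, 89.7]
ft_force: [0.2, 0.4, -2.3]
finger_gap: 0.0253
grasp_force: 20.3
```

arm_command(
  rows=[
    [0, 0, 0, 0, 25],
  ],
)

```text
time: 10.28
tcp_pos: [0.5661, 0.0982, 0.1297]
tcp_rot: [180.0, 0.0, 89.7]
ft_force: [-0.1, 0.8, -1.4]
finger_gap: 0.0248
grasp_force: 20.3
```

arm_command(
  rows=[
    [0, 0, 0, 0, 25],
  ],
)

```text
time: 10.37
tcp_pos: [0.566, 0.0982, 0.1296]
tcp_rot: [-180.0, 0.0, 89.7]
ft_force: [-0.1, 0.4, -2.5]
finger_gap: 0.0251
grasp_force: 20.3
```

arm_command(
  rows=[
    [0, 0, -0.5, 0, 25],
    [0, 0, 0, 0, 25],
  ],
)

```text
time: 10.53
tcp_pos: [0.566, 0.0982, 0.1302]
tcp_rot: [-180.0, -0.0, 89.7]
ft_force: [-0.3, -0.1, -1.3]
finger_gap: 0.0251
grasp_force: 20.3
```

arm_command(
  rows=[
    [0, 0, -0.4, 0, 25],
    [0, 0, 0, 0, 25],
  ],
)

```text
time: 10.7
tcp_pos: [0.566, 0.0982, 0.1307]
tcp_rot: [180.0, 0.0, 89.7]
ft_force: [0.2, -0.1, -1.8]
finger_gap: 0.0252
grasp_force: 20.3
```

arm_command(
  rows=[
    [0, 0, -0.4, 0, 25],
    [0, 0, 0, 0, 25],
  ],
)

```text
time: 10.87
tcp_pos: [0.566, 0.0982, 0.1311]
tcp_rot: [180.0, 0.0, 89.7]
ft_force: [0.6, -0.3, -2.5]
finger_gap: 0.0251
grasp_force: 20.3
```

arm_command(
  rows=[
    [0, 0, -0.4, 0, 25],
    [0, 0, 0, 0, 25],
  ],
)

```text
time: 11.03
tcp_pos: [0.566, 0.0983, 0.1315]
tcp_rot: [180.0, -0.0, 89.7]
ft_force: [-0.5, 0.5, -3.3]
finger_gap: 0.0251
grasp_force: 20.3
```

arm_command(
  rows=[
    [0, 0, -0.4, 0, 25],
    [0, 0, 0, 0, 25],
  ],
)

```text
time: 11.2
tcp_pos: [0.566, 0.0983, 0.1318]
tcp_rot: [-180.0, -0.0, 89.7]
ft_force: [1.0, 0.2, -2.6]
finger_gap: 0.025
grasp_force: 20.3
```

arm_command(
  rows=[
    [0, 0, -0.3, 0, 25],
    [0, 0, 0, 0, 25],
  ],
)

```text
time: 11.37
tcp_pos: [0.5659, 0.0983, 0.132]
tcp_rot: [-180.0, -0.0, 89.7]
ft_force: [0.3, 1.1, -4.4]
finger_gap: 0.0251
grasp_force: 20.2
```

arm_command(
  rows=[
    [0, 0, 0, 0, 25],
  ],
)

```text
time: 11.45
tcp_pos: [0.5659, 0.0983, 0.132]
tcp_rot: [-180.0, -0.0, 89.7]
ft_force: [0.8, 1.5, -4.2]
finger_gap: 0.0249
grasp_force: 20.2
```

arm_command(
  rows=[
    [0, 0, 0.8, 0, 25],
    [-2, 0, -0.15, 0, 25],
    [-2, 0, -0.16, 0, 25],
    [-2, 0, -0.15, 0, 25],
    [-2, 0, -0.16, 0, 25],
  ],
)

```text
time: 11.87
tcp_pos: [0.5661, 0.0899, 0.1322]
tcp_rot: [180.0, 0.0, 89.7]
ft_force: [-0.2, -0.2, -1.5]
finger_gap: 0.0253
grasp_force: 20.9
```

arm_command(
  rows=[
    [-2, 0, -0.15, 0, 25],
    [-2, 0, -0.16, 0, 25],
    [-2, 0, -0.15, 0, 25],
    [-2, 0, -0.16, 0, 25],
  ],
)

```text
time: 12.2
tcp_pos: [0.5659, 0.082, 0.1327]
tcp_rot: [180.0, 0.0, 89.7]
ft_force: [-0.3, 0.0, -2.0]
finger_gap: 0.0249
grasp_force: 21.0
```

Moving freely. The outer face now reaches the nib, so I'll continue in small steps.

arm_command(
  rows=[
    [-1.5, 0, -0.12, 0, 25],
    [-1.5, 0, -0.11, 0, 25],
    [-1.5, 0, -0.12, 0, 25],
  ],
)

```text
time: 12.45
tcp_pos: [0.5659, 0.0776, 0.133]
tcp_rot: [180.0, 0.0, 89.7]
ft_force: [0.3, -0.3, -2.0]
finger_gap: 0.0252
grasp_force: 21.0
```

arm_command(
  rows=[
    [-2, 0, -0.15, 0, 25],
    [-2, 0, -0.16, 0, 25],
    [-2, 0, -0.15, 0, 25],
  ],
)

```text
time: 12.7
tcp_pos: [0.5659, 0.0716, 0.1335]
tcp_rot: [180.0, 0.0, 89.7]
ft_force: [-1.0, -0.2, -1.5]
finger_gap: 0.025
grasp_force: 21.0
```

arm_command(
  rows=[
    [-2, 0, -0.15, 0, 25],
    [-2, 0, -0.16, 0, 25],
    [-2, 0, -0.15, 0, 25],
  ],
)

```text
time: 12.95
tcp_pos: [0.5659, 0.0655, 0.1339]
tcp_rot: [-180.0, 0.0, 89.7]
ft_force: [-0.3, -0.3, -2.6]
finger_gap: 0.0249
grasp_force: 21.0
```

arm_command(
  rows=[
    [-2, 0, -0.15, 0, 25],
    [-2, 0, -0.16, 0, 25],
    [-2, 0, -0.15, 0, 25],
  ],
)

```text
time: 13.2
tcp_pos: [0.5658, 0.0595, 0.1344]
tcp_rot: [-180.0, 0.0, 89.7]
ft_force: [-0.7, -0.9, -1.8]
finger_gap: 0.0253
grasp_force: 21.0
```

arm_command(
  rows=[
    [-2, 0, -0.15, 0, 25],
    [-2, 0, -0.16, 0, 25],
    [-2, 0, -0.15, 0, 25],
    [-2, 0, -0.16, 0, 25],
  ],
)

```text
time: 13.53
tcp_pos: [0.5658, 0.0515, 0.135]
tcp_rot: [-180.0, 0.0, 89.7]
ft_force: [-0.4, -0.5, -1.2]
finger_gap: 0.0252
grasp_force: 21.0
```

arm_command(
  rows=[
    [-2, 0, -0.15, 0, 25],
    [-2, 0, -0.16, 0, 25],
    [-2, 0, -0.15, 0, 25],
    [-2, 0, -0.16, 0, 25],
  ],
)

```text
time: 13.87
tcp_pos: [0.5657, 0.0435, 0.1356]
tcp_rot: [-180.0, 0.0, 89.7]
ft_force: [0.2, 1.0, -2.8]
finger_gap: 0.0248
grasp_force: 21.0
```

arm_command(
  rows=[
    [-2, 0, -0.15, 0, 25],
    [-2, 0, -0.16, 0, 25],
    [-2, 0, -0.15, 0, 25],
    [-2, 0, -0.16, 0, 25],
    [-2, 0, -0.16, 0, 25],
  ],
)

```text
time: 14.28
tcp_pos: [0.5657, 0.0335, 0.1364]
tcp_rot: [180.0, -0.0, 89.7]
ft_force: [0.3, -0.6, -2.2]
finger_gap: 0.0246
grasp_force: 21.0
```

arm_command(
  rows=[
    [-4, 0, -0.3, 0, 25],
    [-4, 0, -0.3, 0, 25],
    [-4, 0, -0.3, 0, 25],
    [-4, 0, -0.3, 0, 25],
    [0, 0, 0, 0, 25],
    [0, 0, 0, 0, 25],
  ],
)

```text
time: 14.78
tcp_pos: [0.5657, 0.0174, 0.1376]
tcp_rot: [180.0, -0.0, 89.7]
ft_force: [0.9, -0.2, -1.5]
finger_gap: 0.0251
grasp_force: 21.0
```

```bash
python3 look.py w7;python3 fl.py w7 | awk '$2>100'
python3 - <<'E'
from station import read_camera
from h import *
d=load("w7");P=cloud(d,d["T"]);z=P[...,2]
q=P[(d["z_map"]>.1)&(abs(P[...,0]-.567)<.004)&(z>.14)&(z<.17)&(P[...,1]<.17)];
h,e=np.histogram(q[:,1],bins=np.arange(-.02,.17,.006));print([(round(a,3),b) for a,b in zip(e,h)])
# rack from top
d=read_camera("top");np.savez("top2.npz",**d);P=cloud(d);f=d["frame"];hsv=cv2.cvtColor(f,cv2.COLOR_RGB2HSV)
z=P[...,2];m=np.zeros(z.shape,bool);m[160:220,305:385]=1
m&=(z>.006)&(z<.06)&(hsv[...,1]>90)
n,l,st,c=cv2.connectedComponentsWithStats(m.astype(np.uint8));m=l==1+np.argmax(st[1:,4])
for lo,hi in((.006,.06),(.006,.016),(.033,.047)):
    k=m&(z>lo)&(z<hi);print("rack",k.sum(),rect(P[k][:,:2]))
E
```

```text
14.7833 [0.56567011 0.01741935 0.13761324] [ 1.79995482e+02 -7.35300494e-03  8.96890132e+01] [ 0.88418104 -0.24616661 -1.49244064]
0.02 185 [0.566  0.021  0.1767] 0.1949 0.5535 0.5787
0.022 598 [0.5682 0.0234 0.1827] 0.195 0.5398 0.5924
0.024 259 [0.5609 0.0247 0.1798] 0.1949 0.5402 0.5915
0.026 541 [0.5675 0.0275 0.185 ] 0.195 0.5471 0.5853
0.034 626 [0.5665 0.0354 0.1833] 0.194 0.5368 0.5957
0.036 1277 [0.5657 0.0365 0.1838] 0.1941 0.5381 0.5935
[(np.float64(-0.02), np.int64(0)), (np.float64(-0.014), np.int64(0)), (np.float64(-0.008), np.int64(0)), (np.float64(-0.002), np.int64(0)), (np.float64(0.004), np.int64(0)), (np.float64(0.01), np.int64(0)), (np.float64(0.016), np.int64(0)), (np.float64(0.022), np.int64(0)), (np.float64(0.028), np.int64(112)), (np.float64(0.034), np.int64(92)), (np.float64(0.04), np.int64(0)), (np.float64(0.046), np.int64(0)), (np.float64(0.052), np.int64(70)), (np.float64(0.058), np.int64(199)), (np.float64(0.064), np.int64(195)), (np.float64(0.07), np.int64(199)), (np.float64(0.076), np.int64(199)), (np.float64(0.082), np.int64(208)), (np.float64(0.088), np.int64(208)), (np.float64(0.094), np.int64(221)), (np.float64(0.1), np.int64(232)), (np.float64(0.106), np.int64(233)), (np.float64(0.112), np.int64(240)), (np.float64(0.118), np.int64(240)), (np.float64(0.124), np.int64(244)), (np.float64(0.13), np.int64(258)), (np.float64(0.136), np.int64(191)), (np.float64(0.142), np.int64(0)), (np.float64(0.148), np.int64(0)), (np.float64(0.154), np.int64(0)), (np.float64(0.16), np.int64(0))]
rack 1473 (array([ 537.7, -191.5]), array([107.4, 159.9]), 11.4)
rack 1009 (array([ 538. , -192.8]), array([107.4, 156.5]), 11.4)
rack 184 (array([ 536.6, -191.7]), array([ 89.3, 159.9]), 11.4)
```

Run:
```python
from station import read_camera
from h import *
d=read_camera("scene");np.savez("scene2.npz",**d);P=cloud(d);V=d["frame"].max(-1)
m=(d["z_map"]>0)&(P[...,0]>.5)&(P[...,0]<.64)&(abs(P[...,1]-.0174)<.03)&(P[...,2]>.1)&(P[...,2]<.26)
v,u=np.nonzero(m);print(u.min(),u.max(),v.min(),v.max())
for vv in range(v.min(),v.max()+1,2):
    uu=u[v==vv]
    print(vv,[(int(a),*(P[vv,a]*1000).round().astype(int).tolist(),int(V[vv,a])) for a in uu[::4]])
```

```text
297 333 170 232
170 [(297, 506, 7, 255, 17), (301, 516, 12, 259, 22)]
172 [(297, 505, 7, 250, 71), (301, 521, 9, 257, 46)]
174 [(298, 512, 7, 248, 0)]
176 [(298, 512, 6, 243, 15)]
178 [(298, 512, 7, 238, 66), (302, 522, 12, 241, 22)]
180 [(299, 518, 6, 236, 9), (303, 547, 2, 251, 14), (307, 552, 9, 252, 20)]
182 [(299, 518, 6, 231, 16), (303, 549, 1, 248, 16), (307, 557, 7, 251, 21)]
184 [(299, 518, 7, 225, 73), (303, 548, 2, 242, 14), (307, 556, 7, 245, 21)]
186 [(300, 522, 7, 222, 6), (305, 553, 4, 239, 20), (309, 575, 3, 251, 15), (313, 587, 6, 257, 22)]
188 [(300, 523, 7, 218, 47), (304, 553, 2, 235, 23), (308, 555, 11, 234, 21), (312, 586, 4, 251, 27), (316, 597, 8, 257, 18), (320, 596, 18, 253, 20)]
190 [(301, 530, 6, 217, 15), (305, 554, 4, 230, 19), (309, 579, 1, 244, 17), (313, 590, 5, 249, 19), (317, 593, 13, 248, 2), (321, 609, 13, 257, 26)]
192 [(304, 546, 6, 220, 11), (308, 546, 15, 218, 26), (312, 588, 4, 243, 25), (316, 581, 17, 236, 29)]
194 [(304, 546, 6, 215, 11), (308, 550, 14, 215, 20), (312, 589, 3, 239, 31), (316, 589, 13, 236, 25), (320, 619, 6, 255, 22), (328,
[... 2230 characters left out ...]
 580, 30, 159, 77), (324, 592, 34, 166, 69)]
222 [(301, 549, -2, 144, 66), (305, 569, -2, 156, 75), (309, 587, -1, 167, 75), (313, 579, 13, 158, 73), (317, 579, 23, 156, 71), (321, 578, 34, 152, 72), (325, 596, 34, 163, 68)]
224 [(301, 550, -3, 139, 79), (305, 568, -1, 150, 70), (309, 586, 0, 161, 70), (317, 564, 32, 138, 66), (321, 580, 33, 147, 71), (325, 595, 35, 157, 81)]
226 [(302, 556, -3, 137, 71), (307, 580, -2, 152, 71), (311, 597, -1, 163, 75), (319, 573, 32, 138, 71), (323, 589, 33, 148, 68)]
228 [(303, 562, -3, 136, 72), (307, 579, -1, 146, 70), (311, 597, -1, 158, 91), (322, 587, 32, 142, 69)]
230 [(304, 566, -2, 132, 103), (308, 586, -2, 146, 68)]
232 [(306, 578, -3, 135, 156)]
```

The reel is off the rod. The scene depth shows the pad ends gripping the upper part of the core. It holds, so I'll carry it smoothly and survey the rack with the wrist camera.

arm_command(
  rows=[
    [-1, 0, -4, 0, 25],
    [-1, 0, -8, -2, 25],
    [-1, 0, -10, -2.5, 25],
    [-1, 0, -10, -2.5, 25],
    [-1, 0, -10, -2.5, 25],
    [0, 0, -10, -2.2, 25],
    [-2, 0, -7, 0, 25],
    [-6, -2, -3, 0, 25],
    [-12, -4, 0, 0, 25],
    [-18, -5, 0, 0, 25],
    [-20, -5, 0, 0, 25],
    [-20, -5, 0, 0, 25],
  ],
)

```text
time: 15.93
tcp_pos: [0.5599, -0.0694, 0.1989]
tcp_rot: [-179.9, -0.0, 101.4]
ft_force: [0.0, -1.5, -1.3]
finger_gap: 0.0246
grasp_force: 21.0
```

arm_command(
  rows=[
    [-20, -5, 0, 0, 25],
    [-20, -5, 0, 0, 25],
    [-20, -5, 0, 0, 25],
    [-20, -5, 0, 0, 25],
    [-20, -5, 0, 0, 25],
    [-20, -5, 0, 0, 25],
    [-20, -6, 0, 0, 25],
    [-20, -6, 0, 0, 25],
    [-20, -6, 0, 0, 25],
    [-12, -4, 0, 0, 25],
    [-5, -2, 0, 0, 25],
    [0, 0, 0, 0, 25],
  ],
)

```text
time: 16.93
tcp_pos: [0.546, -0.2729, 0.199]
tcp_rot: [-180.0, -0.0, 101.3]
ft_force: [0.2, -0.5, -2.8]
finger_gap: 0.0252
grasp_force: 21.0
```

arm_command(
  rows=[
    [0, 0, 0, 0, 25],
    [0, 0, 0, 0, 25],
  ],
)

```text
time: 17.1
tcp_pos: [0.5467, -0.2706, 0.1994]
tcp_rot: [-180.0, -0.0, 101.5]
ft_force: [0.4, -0.5, -2.8]
finger_gap: 0.025
grasp_force: 21.0
```

```bash
python3 look.py w8
python3 - <<'E'
from h import *
d=load("w8");P=cloud(d,d["T"]);f=d["frame"];hsv=cv2.cvtColor(f,cv2.COLOR_RGB2HSV);z=P[...,2]
print("table z",np.median(z[20:60,20:60]))
wood=(hsv[...,1]>90)&(hsv[...,0]<30)&(hsv[...,2]>60)&(d["z_map"]>.15)&(P[...,1]<-.08)&(P[...,1]>-.33)&(P[...,0]>.45)&(P[...,0]<.63)
for lo,hi in((.005,.018),(.034,.046)):
    k=wood&(z>lo)&(z<hi);print(k.sum(),rect(P[k][:,:2]),np.median(z[k]))
a=np.radians(11.4);c=np.array([.5375,-.1917]);q=P[...,:2]-c
rx=q[...,0]*np.cos(a)+q[...,1]*np.sin(a);ry=-q[...,0]*np.sin(a)+q[...,1]*np.cos(a)
k=wood&(z>.034)&(z<.046)
h,e=np.histogram(ry[k],bins=np.arange(-.1,.1,.002));print("dividers",[(round(x*1000),int(n)) for x,n in zip(e,h) if n>5])
for lo,hi in((-.09,-.06),(-.05,0),(0,.05),(.06,.09)):
    t=k&(ry>lo)&(ry<hi)
    if t.sum()>20:
        print("divider",t.sum(),"rx",np.percentile(rx[t],[1,99]).round(4),"ry",np.median(ry[t]).round(4),"slope deg",np.degrees(np.polyfit(rx[t],ry[t],1)[0]).round(2))
k=wood&(z>.018)&(z<.026)&(ry>-.1)
h,e=np.histogram(rx[k],bins=np.arange(-.06,.06,.002));print("dowels",[(round(x*1000),int(n)) for x,n in zip(e,h) if n>5])
g=(hsv[...,1]<60)&(z>.05)&(z<.09)&(abs(rx)<.05)&(abs(ry)<.09)
h,e=np.histogram(ry[g],bins=np.arange(-.1,.1,.003));print("reels",[(round(x*1000),int(n)) for x,n in zip(e,h) if n>15])
t=g&(z>.07);print("rx of tops",np.median(rx[t]),z[t].max())
E
```

```text
17.1 [ 0.5467276  -0.27062093  0.19944672] [-1.79994006e+02 -4.46838251e-02  1.01472079e+02] [ 0.4215037  -0.50995747 -2.79705106]
table z 0.019944481867988834
7211 (array([ 538.1, -193.4]), array([109.3, 158.8]), 12.0) 0.01228754495296619
1383 (array([ 538. , -193.5]), array([ 89.4, 159.8]), 11.7) 0.040032144068959996
dividers [(-82, 86), (-80, 143), (-78, 156), (-30, 81), (-28, 163), (-26, 136), (-18, 10), (20, 6), (22, 169), (24, 172), (26, 86), (72, 11), (74, 92), (76, 72)]
divider 385 rx [-0.0425  0.0443] ry -0.0782 slope deg 0.33
divider 390 rx [-0.0431  0.044 ] ry -0.0268 slope deg 0.82
divider 433 rx [-0.0434  0.0438] ry 0.0243 slope deg 0.12
divider 175 rx [-0.0435  0.0442] ry 0.0755 slope deg 0.12
dowels [(-44, 6), (-36, 6), (-26, 27), (-24, 167), (-22, 169), (-20, 186), (-18, 178), (-16, 116), (14, 24), (16, 161), (18, 174), (20, 191), (22, 166), (24, 100), (42, 6)]
reels [(-22, 97), (-19, 136), (-16, 76), (-13, 76), (-10, 98), (-7, 81), (-4, 78), (-1, 78), (2, 77), (5, 77), (8, 86), (11, 88), (14, 290), (17, 17), (29, 245), (32, 159), (35, 19), (38, 92), (41, 92), (44, 90), (47, 93), (50, 92), (53, 97), (56, 96), (59, 93), (62, 94), (65, 560), (68, 81)]
rx of tops 8.706345645091945e-05 0.08148447963173605
```

View pics/w8.png

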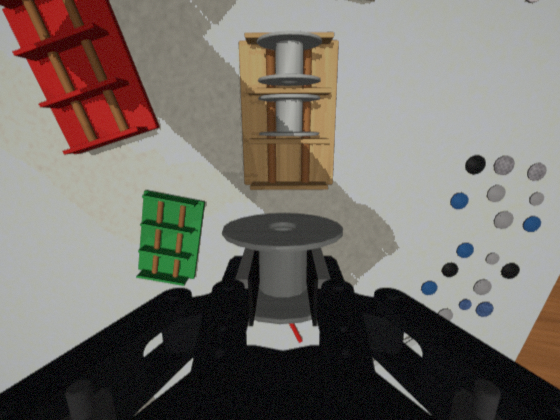

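The picture shows the rack at (287,110), with its two reels in the upper bays and the free bay at (287,163) clear. The reel is held at (283,270), slightly tilted. I'll move above the bay and lower.

arm_command(
  rows=[
    [4, 1, 0, -0.2, 25],
    [8, 2, 0, 0, 25],
    [9, 2, 0, 0, 25],
    [6, 1.5, 0, 0, 25],
    [2, 0.5, 0, 0, 25],
    [0, 0, 4, 0, 25],
    [0, 0, 10, 0, 25],
    [0, 0, 16, 0, 25],
    [0, 0, 16, 0, 25],
    [0, 0, 14, 0, 25],
    [0, 0, 8, 0, 25],
    [0, 0, 0, 0, 25],
  ],
)

```text
time: 18.15
tcp_pos: [0.5461, -0.2412, 0.1288]
tcp_rot: [-179.8, -0.2, 101.6]
ft_force: [-1.1, -0.5, -2.7]
finger_gap: 0.0249
grasp_force: 21.0
```

arm_command(
  rows=[
    [0, 0, 0, 0, 25],
    [0, 0, 0, 0, 25],
  ],
)

```text
time: 18.32
tcp_pos: [0.5483, -0.2423, 0.1322]
tcp_rot: [180.0, 0.0, 101.6]
ft_force: [0.4, -0.5, -1.6]
finger_gap: 0.0249
grasp_force: 21.0
```

```bash
python3 look.py w9
python3 - <<'E'
from station import read_camera,state
from h import *
d=load("w9");P=cloud(d,d["T"]);f=d["frame"];hsv=cv2.cvtColor(f,cv2.COLOR_RGB2HSV)
T=tool(state());Q=(P-T[:3,3])@T[:3,:3]
ok=(d["z_map"]>.05)&(hsv[...,1]<70)&(abs(Q[...,1])<.034)&(Q[...,2]<-.03)&(Q[...,2]>-.06)&(Q[...,0]>.012)&(Q[...,0]<.03)
for lo in(-.06,-.055,-.05,-.045,-.04,-.035):
    t=Q[ok&(Q[...,2]>lo)&(Q[...,2]<lo+.005)]
    if len(t):print(lo,len(t),(t[:,:2].mean(0)*1e3).round(1),(np.percentile(t[:,:2],[2,98],axis=0)*1e3).round(1).tolist())
E
```

```text
18.3167 [ 0.54826498 -0.24231313  0.13217956] [1.79954459e+02 4.36176042e-02 1.01607001e+02] [ 0.35386277 -0.50632841 -1.63971237]
-0.06 59 [18.5  0.2] [[17.1, -6.1], [19.9, 7.1]]
-0.055 563 [18.7  0.2] [[16.8, -15.7], [19.9, 16.2]]
-0.05 435 [18.9 -0.6] [[16.8, -21.8], [19.6, 21.8]]
-0.045 417 [18.7 -0.5] [[16.5, -25.8], [19.3, 25.3]]
-0.04 378 [18.5  0.7] [[17.0, -27.9], [19.0, 28.3]]
-0.035 341 [18.3 -1. ] [[17.3, -29.7], [18.7, 29.2]]
```

arm_command(
  rows=[
    [0.5, 0, 6, 0, 25],
    [0.5, 0, 10, 0, 25],
    [0, 0, 14, 0, 25],
    [0, 0, 14, 0, 25],
    [0, 0, 14, 0, 25],
    [0, 0, 12, 0, 25],
    [0, 0, 8, 0, 25],
    [0, 0, 6, 0, 25],
    [0, 0, 4, 0, 25],
    [0, 0, 3, 0, 25],
    [0, 0, 2, 0, 25],
    [0, 0, 1, 0, 25],
  ],
)

```text
time: 19.37
tcp_pos: [0.5479, -0.241, 0.0377]
tcp_rot: [180.0, 0.0, 101.6]
ft_force: [-0.1, 0.0, -2.1]
finger_gap: 0.0248
grasp_force: 21.0
```

arm_command(
  rows=[
    [0, 0, 0, 0, 25],
    [0, 0, 0, 0, 25],
  ],
)

```text
time: 19.53
tcp_pos: [0.5479, -0.241, 0.038]
tcp_rot: [180.0, 0.0, 101.6]
ft_force: [0.1, -0.3, -1.9]
finger_gap: 0.0247
grasp_force: 21.0
```

arm_command(
  rows=[
    [0, 0, 1.5, 0, 25],
    [0, 0, 1.5, 0, 25],
    [0, 0, 1.5, 0, 25],
    [0, 0, 1.5, 0, 25],
    [0, 0, 1.5, 0, 25],
    [0, 0, 1.5, 0, 25],
  ],
)

```text
time: 20.03
tcp_pos: [0.5476, -0.2408, 0.0283]
tcp_rot: [-180.0, -0.0, 101.6]
ft_force: [0.0, -0.8, -1.9]
finger_gap: 0.0247
grasp_force: 21.0
```

arm_command(
  rows=[
    [0, 0, 0.8, 0, 25],
    [0, 0, 0.8, 0, 25],
  ],
)

```text
time: 20.2
tcp_pos: [0.5476, -0.2408, 0.0268]
tcp_rot: [-180.0, -0.0, 101.6]
ft_force: [-0.1, -0.0, -2.4]
finger_gap: 0.0248
grasp_force: 21.0
```

arm_command(
  rows=[
    [0, 0, 0.7, 0, 25],
    [0, 0, 0.3, 0, 25],
  ],
)

```text
time: 20.37
tcp_pos: [0.5476, -0.2408, 0.0258]
tcp_rot: [-180.0, -0.0, 101.6]
ft_force: [1.0, 0.3, -2.4]
finger_gap: 0.0248
grasp_force: 21.0
```

arm_command(
  rows=[
    [0, 0, 0.5, 0, 25],
    [0, 0, 0.3, 0, 25],
  ],
)

```text
time: 20.53
tcp_pos: [0.5477, -0.2409, 0.0252]
tcp_rot: [180.0, 0.0, 101.6]
ft_force: [-0.6, 0.9, -2.2]
finger_gap: 0.0247
grasp_force: 21.0
```

arm_command(
  rows=[
    [0, 0, 0.5, 0, 25],
    [0, 0, 0.3, 0, 25],
  ],
)

```text
time: 20.7
tcp_pos: [0.5478, -0.2411, 0.0245]
tcp_rot: [180.0, 0.0, 101.6]
ft_force: [0.5, -0.1, -0.7]
finger_gap: 0.025
grasp_force: 21.4
```

arm_command(
  rows=[
    [0, 0, 0.4, 0, 25],
    [0, 0, 0, 0, 25],
  ],
)

```text
time: 20.87
tcp_pos: [0.5482, -0.2415, 0.0245]
tcp_rot: [180.0, 0.1, 101.6]
ft_force: [-0.2, -1.0, 0.8]
finger_gap: 0.0244
grasp_force: 17.1
```

arm_command(
  rows=[
    [0, 0, 0.4, 0, 25],
    [0, 0, 0, 0, 25],
  ],
)

```text
time: 21.03
tcp_pos: [0.5482, -0.2416, 0.0243]
tcp_rot: [180.0, 0.1, 101.6]
ft_force: [-0.5, -1.6, 3.1]
finger_gap: 0.0247
grasp_force: 18.0
```

arm_command(
  rows=[
    [0, 0, 0.4, 0, 25],
    [0, 0, 0, 0, 25],
  ],
)

```text
time: 21.2
tcp_pos: [0.5483, -0.2419, 0.024]
tcp_rot: [179.9, 0.1, 101.6]
ft_force: [0.2, -2.5, 5.4]
finger_gap: 0.0249
grasp_force: 18.5
```

arm_command(
  rows=[
    [0, 0, 0.4, 0, 25],
    [0, 0, 0, 0, 25],
  ],
)

```text
time: 21.37
tcp_pos: [0.5484, -0.242, 0.0239]
tcp_rot: [179.9, 0.1, 101.6]
ft_force: [-1.0, -1.8, 6.7]
finger_gap: 0.0245
grasp_force: 19.0
```

```bash
python3 look.py w10
cat > chk.py <<'E'
import sys
from h import *
d=load(sys.argv[1]);P=cloud(d,d["T"]);hsv=cv2.cvtColor(d["frame"],cv2.COLOR_RGB2HSV)
a=np.radians(11.7);q=P[...,:2]-np.array([.5375,-.1917])
rx=q[...,0]*np.cos(a)+q[...,1]*np.sin(a);ry=-q[...,0]*np.sin(a)+q[...,1]*np.cos(a);z=P[...,2]
g=(hsv[...,1]<70)&(z>.05)&(z<.09)&(abs(rx)<.034)&(abs(ry)<.085)&(d["z_map"]>.05)
for lo in np.arange(.05,.085,.005):
    k=g&(z>=lo)&(z<lo+.005);h,e=np.histogram(ry[k],bins=np.arange(-.08,.08,.002));print(round(lo,3),[(round(x*1000),int(n)) for x,n in zip(e,h) if n>20])
for lo,hi in((-.042,-.026),(-.028,.025),(.026,.08)):
    k=g&(ry>lo)&(ry<hi);print(lo,"top z",np.percentile(z[k],[98,99.5]).round(4) if k.any() else None, "rx",np.percentile(rx[k],[1,99]).round(4) if k.any() else None)
E
python3 chk.py w10
```

```text
21.3667 [ 0.54837406 -0.24204693  0.02389488] [1.79942561e+02 1.47063453e-01 1.01602661e+02] [-1.03294058 -1.7578658   6.73468894]
0.05 [(-34, 296), (-18, 188), (-14, 21), (-12, 21), (0, 24), (2, 21), (4, 21), (6, 25), (8, 22), (30, 100), (40, 21), (42, 22), (44, 30), (46, 31), (48, 29), (50, 28), (54, 25), (56, 24), (58, 31), (60, 31), (62, 35), (64, 28), (66, 425)]
0.055 [(-70, 72), (-68, 54), (-66, 52), (-64, 61), (-62, 68), (-60, 65), (-58, 63), (-56, 70), (-54, 64), (-52, 61), (-50, 70), (-48, 73), (-46, 28), (-34, 393), (-18, 288), (-16, 72), (-14, 80), (-12, 78), (-10, 78), (-8, 78), (-6, 80), (-4, 84), (-2, 84), (0, 81), (2, 84), (4, 87), (6, 84), (8, 83), (10, 99), (12, 83), (30, 153), (36, 45), (38, 111), (40, 107), (42, 112), (44, 107), (46, 126), (48, 114), (50, 114), (52, 122), (54, 127), (56, 112), (58, 124), (60, 123), (62, 118), (64, 117), (66, 177)]
0.06 [(-70, 211), (-68, 113), (-66, 94), (-64, 100), (-62, 106), (-60, 97), (-58, 104), (-56, 97), (-54, 110), (-52, 108), (-50, 100), (-48, 110), (-46, 120), (-34, 430), (-20, 26), (-18, 379), (-16, 121), (-14, 126), (-1
[... 371 characters left out ...]
 (-46, 66), (-42, 121), (-36, 40), (-34, 435), (-20, 58), (-18, 342), (14, 47), (16, 52), (30, 165), (32, 78)]
0.07 [(-70, 220), (-68, 121), (-46, 79), (-42, 123), (-36, 80), (-34, 406), (-20, 110), (-18, 317), (14, 86), (16, 87), (30, 172), (32, 148), (34, 23)]
0.075 [(-72, 45), (-70, 309), (-68, 131), (-46, 69), (-42, 135), (-36, 248), (-34, 354), (-22, 21), (-20, 312), (-18, 264), (14, 291), (16, 303), (30, 204), (32, 436), (34, 79)]
0.08 [(-70, 72), (-46, 58), (-42, 156), (-36, 23), (-20, 44), (14, 38), (16, 48), (32, 86)]
0.085 [(-42, 172)]
-0.042 top z [0.0881 0.0895] rx [-0.0279  0.029 ]
-0.028 top z [0.08   0.0806] rx [-0.0274  0.0279]
0.026 top z [0.0798 0.0804] rx [-0.0276  0.0283]
```

The reel stands level in the bay, with both flanges upright at the right height. I'll ease the pressure, release and withdraw.

arm_command(
  rows=[
    [0, 0, -0.5, 0, 25],
    [0, 0, -0.4, 0, 26],
    [0, 0, 0, 0, 28],
    [0, 0, 0, 0, 30],
    [0, 0, 0, 0, 34],
    [0, 0, 0, 0, 40],
    [0, 0, 0, 0, 46],
    [0, 0, 0, 0, 50],
    [0, 0, 0, 0, 50],
  ],
)

```text
time: 22.17
tcp_pos: [0.5472, -0.2404, 0.0232]
tcp_rot: [-180.0, -0.1, 101.6]
ft_force: [0.3, 0.0, -0.3]
finger_gap: 0.0425
grasp_force: 0.0
```

arm_command(
  rows=[
    [0, 0, -2, 0, 50],
    [0, 0, -4, 0, 50],
    [0, 0, -6, 0, 50],
    [0, 0, -10, 0, 50],
    [0, 0, -15, 0, 50],
    [0, 0, -20, 0, 50],
    [0, 0, -20, 0, 50],
    [-10, 0, -20, 0, 50],
    [-15, 0, -20, 0, 50],
    [-15, 0, -15, 0, 50],
    [0, 0, 0, 0, 50],
    [0, 0, 0, 0, 50],
  ],
)

```text
time: 23.17
tcp_pos: [0.5564, -0.2808, 0.1571]
tcp_rot: [179.9, 0.1, 101.6]
ft_force: [-0.4, 0.1, -0.8]
finger_gap: 0.0425
grasp_force: 0.0
```

```bash
python3 look.py w11; python3 chk.py w11 | tail -7
python3 - <<'E'
from station import read_camera
from h import *
d=read_camera("top");P=cloud(d);z=P[...,2];d0=load("top");print("top diff jar", np.abs(d["frame"][220:250,265:305].astype(int)-d0["frame"][220:250,265:305]).mean())
E
```

```text
23.1667 [ 0.55637365 -0.28081457  0.15711418] [1.79873904e+02 1.01050578e-01 1.01568116e+02] [-0.40994075  0.07382839 -0.79009494]
0.07 [(-70, 67), (-36, 38), (-20, 39), (14, 67), (16, 21), (30, 73), (32, 37), (66, 161)]
0.075 [(-72, 68), (-70, 66), (-38, 32), (-36, 95), (-20, 106), (14, 99), (16, 64), (30, 68), (32, 105), (66, 25)]
0.08 []
0.085 []
-0.042 top z [0.0803 0.0809] rx [-0.0281  0.0285]
-0.028 top z [0.0799 0.0806] rx [-0.0276  0.0284]
0.026 top z [0.0792 0.0803] rx [-0.0282  0.0289]
top diff jar 22.46638888888889
```

All three reels stand at equal height (tops at 80 mm), and the robot is clear of everything.

```bash
python3 -c "
from station import job_done
print(job_done())"
```

```text
the job is handed in; nothing more can be done
None
```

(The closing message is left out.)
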